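# Ready the cradle and hold an offset arm level over it

## Task

Slide the blue cradle along the worktop, without lifting it, so that it sits square inside the yellow tape outline. Then grip the heavy-ended steel arm at its balance point (the yellow band), lift it and finish holding it still and level about 4 cm above the cradle's seats, boss over the large seat and eye over the small one, with the arm touching nothing but the gripper. The program ends while still holding the arm; leave the flask, bottle, tape roll and stopper where they stand.

Things in the scene. Friction and masses are not known exactly. Their poses are not given: they have to be found in the camera images.
- outline: yellow tape rectangle flat on the worktop (under 1 mm high), the cradle's place: inside edge 236 mm along its x, 76 mm along its y, tape 8 mm wide. Origin at its centre; its x axis runs along the long side, away from the robot. The cradle's centre starts 8 to 11 cm to its +y side (the robot's left), within 15 mm of it along x, roughly parallel.
- cradle: loose blue slab, 0.9 kg, 230 (x) x 70 (y) x 30 (z) mm, with two aluminium cups on it, rims 46 mm above the worktop. Origin at the centre of its underside. Large cup at x = -80 mm (the robot's end), small cup at x = +90 mm. Pushed on its left long side it slides with friction and stops when the push stops; two spread fingertips keep it square.
- large_seat (a point): centre of the cradle's large cup (62 mm outside, 49 mm inside) at rim height
- small_seat (a point): centre of the cradle's small cup (38 mm outside, 27 mm inside) at rim height
- offset_arm: loose dark steel arm, 0.65 kg, lying flat right of the outline: heavy round boss (44 mm across, 36 mm high) at x = -50 mm, bar 14 x 14 mm along x, its middle 18 mm above the underside (11 mm of air below it), small eye (22 mm across, 36 mm high) at x = +120 mm. Boss end roughly to the robot. Origin on the underside, below the balance point; z up.
- balance_band (a point): balance point: middle of the yellow band (12 mm long) round the bar, at the bar's mid-height, 18 mm above the arm's underside
- boss_foot (a point): centre of the boss's underside
- eye_foot (a point): centre of the eye's underside
- front_edge (a point): a fixed point on the bare worktop straight ahead of the robot. Obstacle: the fume hood's sash bar crosses the whole front 0.10 to 0.16 m nearer to the robot than this point (x 0.27 to 0.33 m), its top 146 mm above the worktop: reach in over it. The glass panes are slid aside to the far left (beyond y = 0.58 m). The hood's right side wall stands at y = -0.47 m.
- riser_edge (a point): obstacle: near right corner, at the top, of a grey metal platform (60 mm high, about 0.16 x 0.17 m, small vials on it up to 125 mm). It and everything left of it is equipment: a beaker on a block (165 mm high, at about x 0.50, y 0.24 m) and a hotplate on a jack (up to 0.42 m high, from x 0.56, y 0.15 m on); swing in short of it or above it.
- flask: clear conical glass flask, 65 mm wide, 107 mm high, a bystander to be left alone; origin at its underside
- brown_bottle: brown glass bottle with yellow cap, 52 mm wide, 108 mm high, a bystander to be left alone; origin at its underside
- tape_roll: roll of white tape lying flat, 80 mm across, 18 mm high, a bystander to be left alone; origin at its underside
- red_stopper: red rubber stopper, 34 mm wide, 28 mm high, a bystander to be left alone; origin at its underside

How it is judged:
On the way, in this order (a step that is already met when the one before it is completed fails the run):
1. the cradle rests inside the outline, the arm still on the worktop (horizontal distance between cradle and outline below 0.02 m and angle between the x axis of cradle and the x axis of outline, either way round below 0.14 rad and height (world z) of each of cradle, offset_arm below 0.006 m and linear speed of cradle below 0.01 m/s), for 0.2 s.
2. the arm is lifted clear, gripped at its balance point (x of the grasp point in the frame of offset_arm between -0.02 and 0.02 m and contact force between offset_arm and the fingers above 2 N and height (world z) of offset_arm above 0.045 m), for 0.2 s.
At the end, for the whole second after the job is handed in: cradle flat, centre within 20 mm of the outline's and 8 degrees of its direction; arm gripped within 20 mm of its balance point, at rest, level within 7 degrees, 19 to 69 mm above the cup rims, boss and eye within 18 mm over the large and small seat, not touching the cradle (horizontal distance between cradle and outline below 0.02 m and angle between the x axis of cradle and the x axis of outline, either way round below 0.14 rad and height (world z) of cradle below 0.006 m and x of the grasp point in the frame of offset_arm between -0.02 and 0.02 m and contact force between offset_arm and the fingers above 2 N and height (world z) of offset_arm between 0.065 and 0.115 m and angle between offset_arm's own z axis and vertical below 0.12 rad and horizontal distance between boss_foot and large_seat below 0.018 m and horizontal distance between eye_foot and small_seat below 0.018 m and contact force between offset_arm and cradle below 0.1 N and linear speed of offset_arm below 0.02 m/s and linear speed of cradle below 0.01 m/s); the arm keeps its last pose, push and grip.
It fails at once if the cradle is lifted off the worktop or tipped up (height (world z) of cradle above 0.02 m).
It fails at once if a bystander is moved more than 3 cm (distance of any of flask, brown_bottle, tape_roll, red_stopper from where it was at the start of the episode above 0.03 m).
It also fails if it takes over 53 s, if anything falls off the work surface, if the arm or the gripper's body presses on something with over 40 N, if the wrist force passes 120 N, or if a joint passes its speed limit or range.

## Robot

A 6-joint arm with a two-finger parallel gripper is mounted at the origin on a cart in front of the work surface, level with it; the furniture and walls round the work are solid. World frame = base frame: x ahead of the robot, y to its left, z up, the work surface at z = 0. Lengths are in m, angles in rad, forces in N, time in s.
With the tool pointing down it reaches from about 0.35 to 0.775 m from the base axis. Payload 5.5 kg.
Tool frame: the origin (TCP) lies midway between the tips of the shut fingers; the grasp point (between the pads) lies 19 mm behind it; y points along the fingers, x is the direction in which the jaws open and shut, and the axes are right-handed (so a half turn about y gives the same grasp; the last joint's range is limited). The gripper opens to 85 mm and grips with 20 to 120 N. Pads are 22 mm wide; open, the fingers measure 114 mm over their backs; the gripper's body (76 mm by 85 mm) begins 54 mm behind the grasp point. The pads swing forward as they close: fully open they stand 13 mm farther back than shut.
Start: joints at [1.171, 0.313, 0.046, 1.304, 0, 1.431], TCP at [0.148, 0.556, 0.231] pointing down, gripper open.
Joint ranges: [-2.76, 2.76], [-0.86, 1.69], [-1.03, 1.26], [-2.2, 2.34], [-1.47, 1.5], [-3.14, 3.14]. Speed limits (rad/s): [2.57, 2.57, 3.14, 3.14, 3.14, 3.14].

## Interface

Orientations are given as [roll, pitch, yaw] about the fixed x, y, z axes, in that order (R = Rz(yaw) Ry(pitch) Rx(roll)).
In Python, from rig import get_obs, grab_frame, job_done, boxes_of, masks_of, pinpoint gives the robot as it stands. The module is installed in compiled form; this text tells all that it offers.
- The arm moves only by the tool move_arm, never from a script. Its argument "moves" is a list of rows, each a list of 7 numbers: the shift along the world's x, y, z scaled (see below), then the turn, a rotation vector about the world's x, y, z scaled (see below), then the closure, from -1 (fully open) to 1 (shut). A call has 1 to 20 rows; each row is the pose to reach, as a shift and turn from the pose commanded when the call began; what a row does not reach only later rows make up. The controller multiplies each number of a shift by 10 cm and each number of a turn by 30 degrees. A row lasts 1/12 s, in which the tool goes at most 41.7 mm and 7.16 degrees, less where a joint would pass 70% of its speed; a pose out of reach is approached as far as the arm can. A call with a number of a shift or a turn outside -1 to 1 is refused whole. A call with a gripper value outside its range is refused whole. The fingers move at their own pace and stop on an object; "newtons" is the grip in N (left out, the last holds). Time passes only in rows, so rows that repeat a pose let the fingers close. It gives the time, the measured TCP pose, the force and the opening at its end, in the units of the state.
- get_obs(): the state, without advancing time (a new reading comes with each control period).
- grab_frame(name): name is "scene" or "top"; returns a dict with "pixels" (384x512x3 uint8, red, green, blue), "range_z" (384x512 float32, m along the optical axis (not along the pixel's ray), 0 where there is no reading), "K" (3x3 intrinsics, pixels), "camera_from_world" (4x4, takes a point from world to camera coordinates). Camera axes: x right, y down, z forward; pixel columns grow to the right and rows downward; lengths in m; the calibration is good to about 2 mm. A picture is of the moment at which its call begins.
- job_done(): hands the job in, once; it reports no verdict.
Trained networks look in a picture, given as the dict that the camera call returned (one of the last four; its "shot" number tells which), for a name from the list of things; names that differ only in an ending like _2 or _b are one class to them, and where a whole thing is asked for, a point or a joint stands for the part that bears it (a point fixed in the world has none). Each returns a list of dicts, best first, with "score" (0 to 1); they miss things now and then, are a little off and sometimes report something else, mostly with a low value. They report only what shows in the picture. A call takes as long as a camera call.
- boxes_of(thing, picture): "centre" ([column, row] in pixels, amid what is visible of it).
- masks_of(thing, picture): "region" (384x512 bool, what is visible of it) and "centre" ([column, row] in pixels, amid what is visible of it).
- pinpoint(thing, picture): "centre" ([column, row] in pixels: a listed point, or the origin of a listed thing).
The state is a dict: "t": time; "joint_positions": joint angles; "qd": joint speeds; "joint_torque": joint torques, N m; "ee_pos": TCP position; "tool_rot": TCP orientation; "wrist_force": force on the tool from outside, world axes, zero at the start; "moment": the same for the moment, N m; "width": finger opening in m.
Only numpy, scipy, OpenCV 4.12 (cv2) and the standard library are available. Lean on these libraries where they do the work, as an engineer would, in place of code of your own. Each camera call takes 0.05 s, during which the arm holds its last target. There are 200 camera calls.

## Working session

There is one attempt and no reset: what is moved stays moved. The work goes in short steps, Python scripts to look and compute and a tool call to move; the robot and the scene stay as the last step left them, time stands still between calls to the robot, and variables do not carry over. Pictures are saved under pics/ and viewed, about 8 in all and at most 12, crops included, and the job is handed in when it is done.

Besides the shell and the picture viewer there is one more tool, called after "Request:" by a JSON object that holds its "op" and its "data", one argument or row to a line. move_arm: Moves the arm, as the interface text tells. Its arguments: {"type":"object","properties":{"moves":{"type":"array"},"newtons":{"type":"number"}},"required":["moves"]}

```bash
mkdir -p pics
cat > h.py <<'E'
import numpy as np, cv2
from rig import *
def w(p,c,z=None,d=None):
    """pixel->world at plane z, or with depth"""
    K=p["K"];T=np.linalg.inv(p["camera_from_world"])
    r=np.linalg.inv(K)@[c[0],c[1],1]
    if z is None:
        return (T@np.r_[r*d,1])[:3]
    R=T[:3,:3]@r;o=T[:3,3]
    return o+R*(z-o[2])/R[2]
def cloud(p):
    K=p["K"];T=np.linalg.inv(p["camera_from_world"])
    v,u=np.mgrid[:384,:512];d=p["range_z"]
    q=np.stack([(u-K[0,2])/K[0,0]*d,(v-K[1,2])/K[1,1]*d,d],-1)
    q=q@T[:3,:3].T+T[:3,3]; q[d==0]=np.nan
    return q
def save(p,n):cv2.imwrite("pics/"+n+".png",p["pixels"][:,:,::-1])
E
python3 - <<'E'
from h import *
np.set_printoptions(precision=4,suppress=True)
o=get_obs();print(o)
A=[grab_frame(n) for n in("scene","top")]
cv2.imwrite("pics/a.png",cv2.resize(np.hstack([a["pixels"] for a in A])[:,:,::-1],(800,300),interpolation=cv2.INTER_AREA))
save(A[1],"top")
for p,n in zip(A,("scene","top")):
    print(n,np.linalg.inv(p["camera_from_world"])[:3,3],p["K"][0,0])
    q=cloud(p)
    for t,z in dict(outline=0,cradle=0,large_seat=.046,small_seat=.046,offset_arm=0,balance_band=.018,boss_foot=0,eye_foot=0,front_edge=0,riser_edge=.06,flask=0,brown_bottle=0,tape_roll=0,red_stopper=0).items():
        for r in pinpoint(t,p)[:2]:
            c=r["centre"];u,v=np.clip(np.round(c).astype(int),0,[511,383]);print(t,round(r["score"],2),np.round(c,1),w(p,c,z),'depthpt',q[v,u])
E
```

```text
{'t': 0.0, 'joint_positions': array([ 1.1714,  0.314 ,  0.045 ,  1.3036, -0.    ,  1.4312]), 'qd': array([-0.0009, -0.0002, -0.0001,  0.0013,  0.    ,  0.0006]), 'joint_torque': array([  0.0011, -48.0627,  29.8534,   0.0193,  -0.0001,  -0.    ]), 'ee_pos': array([0.1475, 0.5552, 0.2304]), 'tool_rot': array([-1.5706,  0.0018,  1.311 ]), 'wrist_force': array([-0.5627, -0.235 , -0.7078]), 'moment': array([-0.0306, -0.0534, -0.01  ]), 'width': 0.08523817302439446}
scene [0.6463 0.6931 0.9033] 424.3526074742287
outline 0.53 [279.4 174.1] [ 0.5077 -0.2107  0.    ] depthpt [ 0.509  -0.2103  0.0009]
outline 0.31 [245.5 142.4] [ 0.6021 -0.3633  0.    ] depthpt [ 0.6005 -0.3623  0.0025]
cradle 0.57 [280.9 199.9] [ 0.5146 -0.1064  0.    ] depthpt [ 0.5184 -0.0816  0.0276]
large_seat 0.64 [306.9 192.9] [ 0.4469 -0.0867  0.046 ] depthpt [ 0.4439 -0.0973  0.0339]
large_seat 0.34 [279.5 149. ] [ 0.5028 -0.2724  0.046 ] depthpt [ 0.4929 -0.3283 -0.0037]
small_seat 0.88 [244.9 186.6] [ 0.616  -0.1217  0.046 ] depthpt [ 0.6152 -0.1375  0.0277]
offset_arm 0.93 [277.4 149.3] [ 0.502  -0.3232  0.    ] de
[... 1749 characters left out ...]
e_foot 0.9 [360.1 185.1] [ 0.6154 -0.3721  0.    ] depthpt [ 0.6074 -0.3618  0.0384]
front_edge 0.94 [222.  257.9] [ 0.4281 -0.0012  0.    ] depthpt [ 0.4277 -0.0014  0.0023]
flask 0.7 [253.2 136.4] [ 0.7572 -0.0876  0.    ] depthpt [ 0.7382 -0.0866  0.0589]
brown_bottle 0.72 [296.8 142.8] [ 0.7368 -0.2068  0.    ] depthpt [ 0.7137 -0.1994  0.0697]
brown_bottle 0.51 [253.9 135.7] [ 0.7592 -0.0895  0.    ] depthpt [ 0.739  -0.0893  0.0563]
tape_roll 0.82 [152.8 267.6] [0.4061 0.1776 0.    ] depthpt [0.405  0.1765 0.0027]
red_stopper 0.52 [189.  234.6] [0.4898 0.0853 0.    ] depthpt [0.4857 0.0808 0.0303]
red_stopper 0.5 [222.9 258. ] [ 0.4278 -0.0036  0.    ] depthpt [ 0.4278 -0.0037 -0.0014]
```

View pics/a.png

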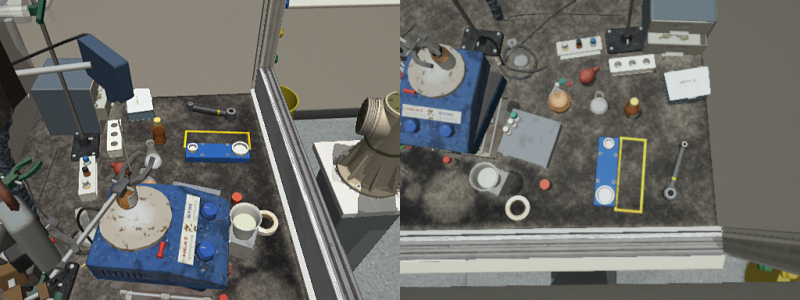

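```bash
cat > m.py <<'E'
from h import *
np.set_printoptions(precision=4,suppress=True)
def measure(names=("scene","top")):
    for n in names:
        p=grab_frame(n);q=cloud(p);hsv=cv2.cvtColor(p["pixels"],cv2.COLOR_RGB2HSV).astype(int)
        H,S,V=hsv[...,0],hsv[...,1],hsv[...,2]
        roi=(q[...,0]>.36)&(q[...,0]<.7)&(q[...,1]>-.45)&(q[...,1]<-.02)
        def rect(mask,z,t):
            v,u=np.nonzero(mask); 
            if len(u)<8: print(n,t,'few',len(u));return
            P=np.array([w(p,(a,b),z)[:2] for a,b in zip(u,v)],np.float32)
            c,s,a=cv2.minAreaRect(P)
            print(n,t,len(u),'c',np.round(c,4),'size',np.round(s,4),'ang',round(a,2),'medz',np.nanmedian(q[mask][:,2]))
        m=lambda x:cv2.morphologyEx(x.astype(np.uint8),cv2.MORPH_OPEN,np.ones((2,2)))>0
        rect(m(roi&(H>100)&(H<130)&(S>110)&(q[...,2]>.02)),.030,'cradle')
        Y=roi&(H>18)&(H<36)&(S>90)
        rect(Y&(q[...,2]<.008)&(q[...,1]>-.29),0,'outline')
        rect(Y&(q[...,1]<-.29),.025,'band')
        A=roi&(q[...,2]>.012)&(q[...,1]<-.285)
        rect(A&(q[...,2]>.03),.036,'boss/eye tops')
        for lo,hi,t in((.36,.5,'boss'),(.55,.7,'eye')):
            M=A&(q[...,2]>.03)&(q[...,0]>lo)&(q[...,0]<hi);rect(M,.036,t)
if __name__=="__main__":measure()
E
python3 m.py
```

```text
scene cradle 1076 c [ 0.5212 -0.1022] size [0.0768 0.2284] ang 84.82 medz 0.029542733819691525
scene outline 388 c [ 0.5165 -0.1772] size [0.1318 0.254 ] ang 83.84 medz 0.0008630280313617344
scene band 19 c [ 0.504  -0.3251] size [0.0298 0.0188] ang 83.8 medz 0.019681801857230785
scene boss/eye tops 150 c [ 0.5237 -0.3338] size [0.0508 0.2   ] ang 74.72 medz 0.03599901309899217
scene boss 120 c [ 0.4475 -0.3135] size [0.049  0.0408] ang 82.98 medz 0.03599901309899217
scene eye 30 c [ 0.6077 -0.37  ] size [0.0251 0.0161] ang 86.91 medz 0.03603108955991441
top cradle 1527 c [ 0.5229 -0.1138] size [0.0689 0.2285] ang 84.5 medz 0.030755922431546345
top outline 990 c [ 0.5175 -0.1946] size [0.0944 0.2562] ang 83.98 medz 0.0013430695660943126
top band 25 c [ 0.4979 -0.3322] size [0.0163 0.0087] ang 77.65 medz 0.025617665046010263
top boss/eye tops 301 c [ 0.5236 -0.3457] size [0.043  0.2014] ang 67.14 medz 0.03708492292689325
top boss 241 c [ 0.4503 -0.3147] size [0.042  0.0425] ang 60.59 medz 0.03703738628393216
top eye 60 c [ 0.6034 -0.3654] size [0.0204 0.04  ] ang 50.87 medz 0.03728206398769973
```

View pics/top.png

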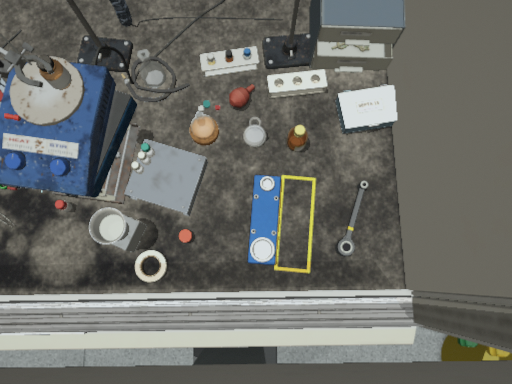

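The scene picture shows the cradle left of the outline and clear of everything. In the top view the cradle is at about px (265,220), the outline at (296,224), and the steel arm runs from its boss at (346,247) to its eye at (364,184). Nothing lies between the cradle and the outline. I'll swing over above 0.23 m.

Request:
{"op": "move_arm", "data": {
  "moves": [
    [0.54, -0.86, 0.1, 0, 0, -0.385, -1],
    [0.54, -0.86, 0.1, 0, 0, -0.385, -1],
    [0.54, -0.86, 0.1, 0, 0, -0.385, -1]
  ]
}}

```text
t: 1.85
ee_pos: [0.2027, 0.467, 0.2415]
tool_rot: [-1.572, 0.001, 1.105]
wrist_force: [-0.3, -0.8, -0.6]
width: 0.0855
```

Request:
{"op": "move_arm", "data": {
  "moves": [
    [0.54, -0.86, 0, 0, 0, -0.385, -1],
    [0.54, -0.86, 0, 0, 0, -0.385, -1],
    [0.54, -0.86, 0, 0, 0, -0.385, -1]
  ]
}}

```text
t: 2.1
ee_pos: [0.2569, 0.3806, 0.2415]
tool_rot: [-1.572, 0.0, 0.903]
wrist_force: [0.4, 0.3, 0.5]
width: 0.0854
```

Request:
{"op": "move_arm", "data": {
  "moves": [
    [0.54, -0.86, 0, 0, 0, -0.385, -1],
    [0.54, -0.86, 0, 0, 0, -0.385, -1],
    [0.54, -0.86, 0, 0, 0, -0.385, -1]
  ]
}}

```text
t: 2.35
ee_pos: [0.3111, 0.2948, 0.2415]
tool_rot: [-1.572, -0.0, 0.701]
wrist_force: [0.5, -0.5, 0.0]
width: 0.0853
```

Request:
{"op": "move_arm", "data": {
  "moves": [
    [0.54, -0.86, 0, 0, 0, -0.385, -1],
    [0.54, -0.86, 0, 0, 0, -0.385, -1],
    [0.54, -0.86, 0, 0, 0, -0.385, -1]
  ]
}}

```text
t: 2.6
ee_pos: [0.3656, 0.2088, 0.2416]
tool_rot: [-1.572, -0.001, 0.499]
wrist_force: [0.0, 0.8, -0.8]
width: 0.0856
```

Request:
{"op": "move_arm", "data": {
  "moves": [
    [0.54, -0.86, 0, 0, 0, -0.385, -1],
    [0.54, -0.86, 0, 0, 0, -0.385, -1],
    [0.54, -0.86, 0, 0, 0, -0.385, -1]
  ]
}}

```text
t: 2.85
ee_pos: [0.4199, 0.1225, 0.2415]
tool_rot: [-1.572, -0.002, 0.297]
wrist_force: [-0.8, -0.2, 0.9]
width: 0.0853
```

Request:
{"op": "move_arm", "data": {
  "moves": [
    [0.54, -0.86, 0, 0, 0, -0.385, -1],
    [0.54, -0.86, 0, 0, 0, -0.385, -1],
    [0.54, -0.86, 0, 0, 0, -0.385, -1]
  ]
}}

```text
t: 3.1
ee_pos: [0.4741, 0.0361, 0.2414]
tool_rot: [-1.572, -0.002, 0.095]
wrist_force: [-0.1, 0.7, 0.1]
width: 0.0855
```

Request:
{"op": "move_arm", "data": {
  "moves": [
    [0.54, -0.86, 0, 0, 0, -0.385, -1],
    [0.54, -0.86, 0, 0, 0, -0.385, -1],
    [0.54, -0.86, 0, 0, 0, -0.385, -1],
    [0.54, -0.86, 0, 0, 0, -0.385, -1]
  ]
}}

```text
t: 3.43
ee_pos: [0.5279, -0.05, 0.2407]
tool_rot: [-1.572, -0.001, -0.105]
wrist_force: [0.9, -0.5, 0.7]
width: 0.0854
```

Request:
{"op": "move_arm", "data": {
  "moves": [
    [0, 0.03, -1, 0, 0, 0, -1],
    [0, 0.03, -1, 0, 0, 0, -1],
    [0, 0.03, -1, 0, 0, 0, -1]
  ]
}}

```text
t: 3.68
ee_pos: [0.5226, -0.0421, 0.1368]
tool_rot: [-1.57, 0.006, -0.1]
wrist_force: [-1.8, -0.0, -0.6]
width: 0.0853
```

Request:
{"op": "move_arm", "data": {
  "moves": [
    [0, 0, -1, 0, 0, 0, -1],
    [0, 0, -1, 0, 0, 0, -1],
    [0, 0, -1, 0, 0, 0, -1]
  ]
}}

```text
t: 3.93
ee_pos: [0.5218, -0.0416, 0.0367]
tool_rot: [-1.57, 0.007, -0.099]
wrist_force: [-0.8, 0.5, 0.5]
width: 0.0853
```

Request:
{"op": "move_arm", "data": {
  "moves": [
    [0, 0, -0.2, 0, 0, 0, -1],
    [0, 0, -0.36, 0, 0, 0, -1],
    [0, 0, -0.36, 0, 0, 0, -1]
  ]
}}

```text
t: 4.18
ee_pos: [0.5226, -0.0419, 0.0023]
tool_rot: [-1.57, 0.006, -0.099]
wrist_force: [-0.5, 0.4, 0.0]
width: 0.085
```

Run:
```python
from h import *
A=[grab_frame(n) for n in("scene","top")]
cv2.imwrite("pics/b.png",np.hstack([cv2.resize(a["pixels"][y:y+120,x:x+160],(400,300),interpolation=cv2.INTER_CUBIC) for a,x,y in((A[0],200,110),(A[1],200,150))])[:,:,::-1])
print(get_obs()["ee_pos"])
```

```text
[ 0.52500263 -0.0425387   0.0053127 ]
```

View pics/b.png

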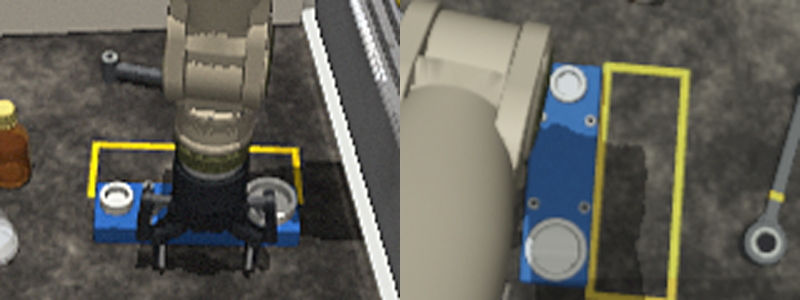

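The picture shows both fingertips down beside the cradle's left long side (scene crop (160,250) and (250,250)), spread about its middle and clear of the stopper and flask. Next I push most of the way.

Request:
{"op": "move_arm", "data": {
  "moves": [
    [-0.01, -0.08, -0.02, 0, 0, 0, -1],
    [-0.02, -0.16, -0.03, 0, 0, 0, -1],
    [-0.025, -0.24, -0.03, 0, 0, 0, -1],
    [-0.03, -0.32, -0.03, 0, 0, 0, -1],
    [-0.04, -0.4, -0.03, 0, 0, 0, -1],
    [-0.05, -0.48, -0.03, 0, 0, 0, -1],
    [-0.06, -0.56, -0.03, 0, 0, 0, -1],
    [-0.065, -0.64, -0.03, 0, 0, 0, -1],
    [-0.075, -0.72, -0.03, 0, 0, 0, -1],
    [-0.085, -0.8, -0.03, 0, 0, 0, -1],
    [-0.09, -0.86, -0.03, 0, 0, 0, -1],
    [-0.095, -0.9, -0.03, 0, 0, 0, -1],
    [-0.095, -0.92, -0.03, 0, 0, 0, -1],
    [-0.095, -0.93, -0.03, 0, 0, 0, -1],
    [-0.095, -0.93, -0.03, 0, 0, 0, -1]
  ]
}}

```text
t: 5.53
ee_pos: [0.5166, -0.1362, 0.0033]
tool_rot: [-1.568, -0.002, -0.1]
wrist_force: [-0.3, 4.9, 3.1]
width: 0.0853
```

Run:
```python
from h import *
from m import measure
measure()
A=[grab_frame(n) for n in("scene","top")]
cv2.imwrite("pics/c.png",np.hstack([cv2.resize(a["pixels"][y:y+120,x:x+160],(400,300),interpolation=cv2.INTER_CUBIC) for a,x,y in((A[0],200,110),(A[1],200,150))])[:,:,::-1])
o=get_obs();print(o["ee_pos"],o["tool_rot"],o["wrist_force"])
```

```text
scene cradle 485 c [ 0.5146 -0.1712] size [0.0751 0.2259] ang 84.67 medz 0.02868005908867588
scene outline 165 c [ 0.5136 -0.2006] size [0.1187 0.2561] ang 86.27 medz 0.0009543766744328774
scene band few 0
scene boss/eye tops 67 c [ 0.5206 -0.3437] size [0.0429 0.2014] ang 68.07 medz 0.03591004245904983
scene boss 37 c [ 0.4342 -0.3091] size [0.0431 0.015 ] ang 70.13 medz 0.03666826273448731
scene eye 30 c [ 0.6077 -0.37  ] size [0.0251 0.0161] ang 86.91 medz 0.03533382465770796
top cradle 34 c [ 0.4357 -0.207 ] size [0.0068 0.0711] ang 80.27 medz 0.004684321971379912
top outline 334 c [ 0.4759 -0.2208] size [0.0341 0.1788] ang 83.34 medz 0.0011279720162168383
top band 25 c [ 0.4979 -0.3322] size [0.0163 0.0087] ang 77.65 medz 0.024108675132172186
top boss/eye tops 303 c [ 0.5236 -0.3457] size [0.043  0.2014] ang 67.14 medz 0.03698462055608531
top boss 242 c [ 0.4499 -0.315 ] size [0.043  0.0441] ang 25.14 medz 0.037043458131731155
top eye 58 c [ 0.5982 -0.3619] size [0.0205 0.0523] ang 53.87 medz 0.03685551409443921
[ 0.5166 -0.1362  0.0033] [-1.569  -0.0015 -0.1003] [0.9263 4.6332 4.1548]
```

View pics/c.png

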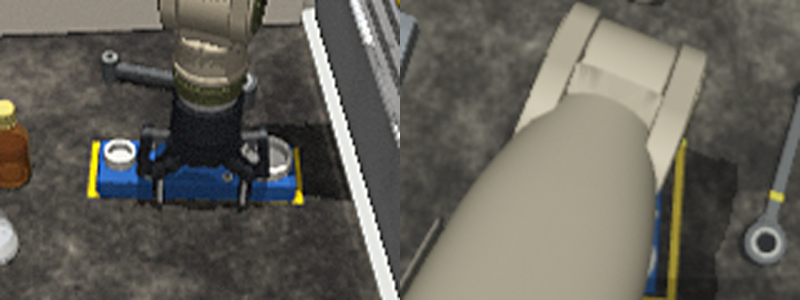

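The scene crop shows the cradle almost in: its left face is still over the near tape (row ~198), so about 10–12 mm short. I push 10 mm more, then back off and rise to look.

Request:
{"op": "move_arm", "data": {
  "moves": [
    [0, -0.02, 0, 0, 0, 0, -1],
    [-0.005, -0.05, 0, 0, 0, 0, -1],
    [-0.01, -0.08, 0, 0, 0, 0, -1],
    [-0.01, -0.1, 0, 0, 0, 0, -1],
    [-0.01, -0.1, 0, 0, 0, 0, -1],
    [0.0, 0.05, 0, 0, 0, 0, -1],
    [0.02, 0.25, 0, 0, 0, 0, -1],
    [0.02, 0.4, 0.1, 0, 0, 0, -1],
    [0.02, 0.4, 0.5, 0, 0, 0, -1],
    [0.02, 0.4, 1, 0, 0, 0, -1],
    [0.02, 0.4, 1, 0, 0, 0, -1]
  ]
}}

```text
t: 6.65
ee_pos: [0.5218, -0.0981, 0.109]
tool_rot: [-1.574, -0.01, -0.1]
wrist_force: [1.3, -0.6, 1.3]
width: 0.0852
```

Request:
{"op": "move_arm", "data": {
  "moves": [
    [-0.5, 0.9, 0.5, 0, 0, 0, -1],
    [-0.5, 0.9, 0.5, 0, 0, 0, -1],
    [-0.5, 0.9, 0.5, 0, 0, 0, -1]
  ]
}}

```text
t: 6.9
ee_pos: [0.4675, -0.006, 0.1541]
tool_rot: [-1.571, -0.002, -0.102]
wrist_force: [-0.2, 1.2, 0.2]
width: 0.0855
```

Run:
```python
from h import *
from m import measure
measure()
p=grab_frame("top")
cv2.imwrite("pics/d.png",cv2.resize(p["pixels"][160:290,220:390],(680,520),interpolation=cv2.INTER_CUBIC)[:,:,::-1])
o=get_obs();print(o["t"],o["ee_pos"],o["tool_rot"],o["wrist_force"])
```

```text
scene cradle 753 c [ 0.5137 -0.1808] size [0.0769 0.2259] ang 84.56 medz 0.029341743069642434
scene outline 387 c [ 0.5025 -0.1924] size [0.1227 0.2828] ang 78.73 medz 0.0006088640447839966
scene band 19 c [ 0.497  -0.3248] size [0.0303 0.0078] ang 77.56 medz 0.019184781872529255
scene boss/eye tops 111 c [ 0.5303 -0.3363] size [0.0495 0.186 ] ang 74.72 medz 0.03620049777938583
scene boss 80 c [ 0.4553 -0.3147] size [0.0487 0.0251] ang 82.25 medz 0.03603575248085955
scene eye 30 c [ 0.6077 -0.37  ] size [0.0251 0.0161] ang 86.91 medz 0.03641926255818961
top cradle 1513 c [ 0.5131 -0.1929] size [0.0689 0.2261] ang 83.8 medz 0.030770482472218585
top outline 925 c [ 0.5176 -0.1939] size [0.0959 0.2561] ang 83.77 medz 0.0014681609629805248
top band 25 c [ 0.4979 -0.3322] size [0.0163 0.0087] ang 77.65 medz 0.025767922295072854
top boss/eye tops 310 c [ 0.5234 -0.3457] size [0.043  0.2019] ang 67.14 medz 0.03668701507654726
top boss 243 c [ 0.4583 -0.3213] size [0.0423 0.0641] ang 51.93 medz 0.03673119270890157
top eye 64 c [ 0.5969 -0.3615] size [0.0205 0.0548] ang 55.83 medz 0.03664662828574339
7.05 [ 0.4685 -0.0059  0.1543] [-1.5716 -0.004  -0.0983] [ 0.5178 -0.8411  0.1697]
```

View pics/d.png

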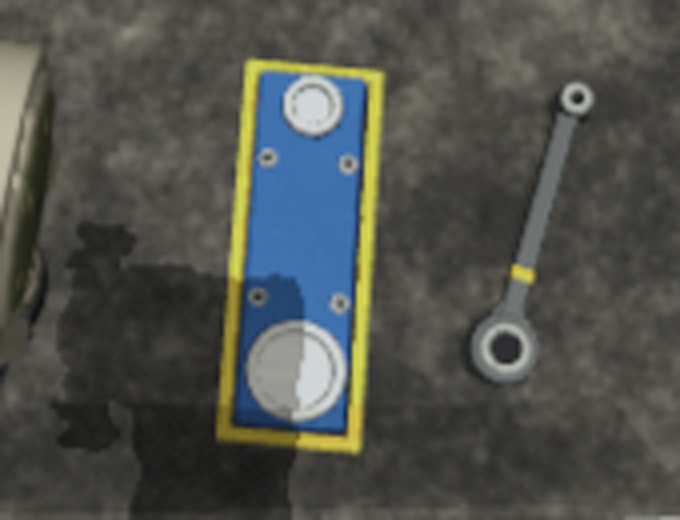

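The crop shows the cradle square inside the tape all round: large cup at crop (297,371), small cup at (313,104). The steel arm is undisturbed, with its boss at (503,347), eye at (577,98) and band at (522,273). Next I convert these pixels and cross-check the heights from two views.

Run:
```python
from h import *
np.set_printoptions(precision=4,suppress=True)
p=grab_frame("top");s=grab_frame("scene")
f=lambda x,y:(x/4+220-.4,y/4+160-.4)
P={}
for t,c,z in(("large",(297,371),.046),("small",(313,104),.046),("boss",(503,347),.036),("eye",(577,98),.036),("band",(522,273),.025)):
    P[t]=w(p,f(*c),z);print(t,P[t])
d=P["eye"]-P["boss"];print("arm len/ang",np.hypot(*d[:2]),np.degrees(np.arctan2(d[1],d[0])),"bal",P["boss"]+d*50/170)
d=P["small"]-P["large"];print("cradle",np.hypot(*d[:2]),np.degrees(np.arctan2(d[1],d[0])),"bal over",P["large"]+d*50/170 ,P["large"]+d*30/170)
for t in("balance_band","large_seat","small_seat"):
    a=pinpoint(t,p)[0];b=pinpoint(t,s)[0]
    X=cv2.triangulatePoints(p["K"]@p["camera_from_world"][:3],s["K"]@s["camera_from_world"][:3],np.array(a["centre"],float),np.array(b["centre"],float)).ravel()
    print(t,a["score"],b["score"],X[:3]/X[3])
```

```text
large [ 0.4368 -0.1836  0.046 ]
small [ 0.6068 -0.2     0.046 ]
boss [ 0.4503 -0.3148  0.036 ]
eye [ 0.6101 -0.3726  0.036 ]
band [ 0.4981 -0.3323  0.025 ]
arm len/ang 0.16995747961576707 -19.876741301322443 bal [ 0.4973 -0.3318  0.036 ]
cradle 0.17079698542483404 -5.516056158923976 bal over [ 0.4868 -0.1884  0.046 ] [ 0.4668 -0.1864  0.046 ]
balance_band 0.96 0.76 [ 0.4938 -0.3316  0.0161]
large_seat 0.62 0.43 [ 0.4724 -0.1958 -0.0071]
small_seat 0.82 0.98 [ 0.606  -0.2025  0.0396]
```

Request:
{"op": "move_arm", "data": {
  "moves": [
    [0.07, -0.81, 0.2, 0, 0, 0.63, -1],
    [0.07, -0.81, 0.2, 0, 0, 0.63, -1],
    [0.07, -0.81, 0.2, 0, 0, 0.63, -1]
  ]
}}

```text
t: 7.7
ee_pos: [0.4768, -0.0913, 0.1732]
tool_rot: [-1.574, -0.002, 0.233]
wrist_force: [0.7, -0.1, -0.9]
width: 0.0856
```

Request:
{"op": "move_arm", "data": {
  "moves": [
    [0.07, -0.81, 0, 0, 0, 0.63, -1],
    [0.07, -0.81, 0, 0, 0, 0.63, -1],
    [0.07, -0.81, 0, 0, 0, 0.63, -1]
  ]
}}

```text
t: 7.95
ee_pos: [0.4834, -0.174, 0.1721]
tool_rot: [-1.574, 0.0, 0.56]
wrist_force: [0.8, 0.5, 0.4]
width: 0.0853
```

Request:
{"op": "move_arm", "data": {
  "moves": [
    [0.07, -0.81, 0, 0, 0, 0.63, -1],
    [0.07, -0.81, 0, 0, 0, 0.63, -1],
    [0.07, -0.81, 0, 0, 0, 0.63, -1]
  ]
}}

```text
t: 8.2
ee_pos: [0.4902, -0.2563, 0.1717]
tool_rot: [-1.574, 0.002, 0.89]
wrist_force: [1.5, 0.6, 0.3]
width: 0.0854
```

Request:
{"op": "move_arm", "data": {
  "moves": [
    [0.07, -0.81, 0, 0, 0, 0.63, -1],
    [0.07, -0.81, 0, 0, 0, 0.63, -1],
    [0.07, -0.81, 0, 0, 0, 0.63, -1],
    [0.07, -0.81, 0, 0, 0, 0.63, -1],
    [0.07, -0.81, 0, 0, 0, 0.63, -1]
  ]
}}

```text
t: 8.62
ee_pos: [0.4956, -0.3304, 0.1714]
tool_rot: [-1.569, -0.001, 1.216]
wrist_force: [-0.0, 0.0, 0.1]
width: 0.0854
```

Request:
{"op": "move_arm", "data": {
  "moves": [
    [0.02, -0.015, -0.4, 0, 0, 0.015, -1],
    [0.02, -0.015, -0.8, 0, 0, 0.015, -1],
    [0.02, -0.015, -1, 0, 0, 0.015, -1],
    [0.02, -0.015, -1, 0, 0, 0.015, -1]
  ]
}}

```text
t: 8.95
ee_pos: [0.4949, -0.3275, 0.067]
tool_rot: [-1.561, -0.004, 1.227]
wrist_force: [-0.9, 0.1, 0.0]
width: 0.0853
```

Request:
{"op": "move_arm", "data": {
  "moves": [
    [0, 0, -0.3, 0, 0, 0, -1],
    [0, 0, -0.5, 0, 0, 0, -1],
    [0, 0, -0.63, 0, 0, 0, -1],
    [0, 0, -0.67, 0, 0, 0, -1],
    [0, 0, -0.67, 0, 0, 0, -1],
    [0, 0, -0.67, 0, 0, 0, -1]
  ]
}}

```text
t: 9.45
ee_pos: [0.4992, -0.332, 0.007]
tool_rot: [-1.573, 0.001, 1.227]
wrist_force: [-0.2, -0.3, -0.4]
width: 0.0857
```

Run:
```python
from h import *
A=[grab_frame(n) for n in("scene","top")]
cv2.imwrite("pics/e.png",np.hstack([cv2.resize(a["pixels"][y:y+120,x:x+160],(400,300),interpolation=cv2.INTER_CUBIC) for a,x,y in((A[0],200,90),(A[1],260,150))])[:,:,::-1])
o=get_obs();print(o["t"],o["ee_pos"],o["tool_rot"],o["wrist_force"])
```

```text
9.55 [ 0.49938836 -0.33244711  0.00723461] [-1.57356015e+00  9.81390598e-04  1.22724240e+00] [-0.53251302  0.99529922  0.00614317]
```

View pics/e.png

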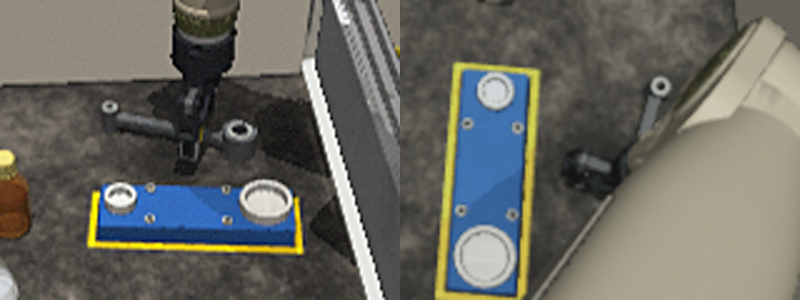

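The fingers straddle the bar at the yellow band (scene crop (195,135)), clear of boss and cradle. I lower 3.5 mm, close, then lift a little.

Request:
{"op": "move_arm", "data": {
  "moves": [
    [-0.01, 0, -0.035, 0, 0, 0, -1],
    [-0.01, 0, -0.035, 0, 0, 0, -1],
    [-0.01, 0, -0.035, 0, 0, 0, 1],
    [-0.01, 0, -0.035, 0, 0, 0, 1],
    [-0.01, 0, -0.035, 0, 0, 0, 1],
    [-0.01, 0, -0.035, 0, 0, 0, 1],
    [-0.01, 0, -0.035, 0, 0, 0, 1],
    [-0.01, 0, -0.035, 0, 0, 0, 1],
    [-0.01, 0, -0.035, 0, 0, 0, 1],
    [-0.01, 0, -0.035, 0, 0, 0, 1],
    [-0.01, 0, -0.035, 0, 0, 0, 1],
    [-0.01, 0, -0.035, 0, 0, 0, 1],
    [-0.01, 0, -0.035, 0, 0, 0, 1],
    [-0.01, 0, -0.035, 0, 0, 0, 1]
  ],
  "newtons": 90
}}

```text
t: 10.72
ee_pos: [0.4973, -0.3323, 0.0022]
tool_rot: [-1.571, 0.001, 1.227]
wrist_force: [-2.9, -3.2, 5.1]
width: 0.0122
```

Request:
{"op": "move_arm", "data": {
  "moves": [
    [0, 0, 0.05, 0, 0, 0, 1],
    [0, 0, 0.15, 0, 0, 0, 1],
    [0, 0, 0.3, 0, 0, 0, 1],
    [0, 0, 0.45, 0, 0, 0, 1],
    [0, 0, 0.6, 0, 0, 0, 1],
    [0, 0, 0.75, 0, 0, 0, 1],
    [0, 0, 0.88, 0, 0, 0, 1],
    [0, 0, 0.95, 0, 0, 0, 1],
    [0, 0, 0.98, 0, 0, 0, 1],
    [0, 0, 0.98, 0, 0, 0, 1],
    [0, 0, 0.98, 0, 0, 0, 1],
    [0, 0, 0.98, 0, 0, 0, 1],
    [0, 0, 0.98, 0, 0, 0, 1]
  ]
}}

```text
t: 11.8
ee_pos: [0.4967, -0.3312, 0.0987]
tool_rot: [-1.569, -0.001, 1.227]
wrist_force: [0.2, 0.7, -8.0]
width: 0.0124
```

Run:
```python
from h import *
A=[grab_frame(n) for n in("scene","top")]
cv2.imwrite("pics/f.png",np.hstack([cv2.resize(a["pixels"][y:y+120,x:x+160],(400,300),interpolation=cv2.INTER_CUBIC) for a,x,y in((A[0],200,60),(A[1],260,150))])[:,:,::-1])
o=get_obs();print(o["t"],o["ee_pos"],o["tool_rot"],o["wrist_force"],o["moment"],o["width"],o["joint_positions"])
```

```text
11.9 [ 0.49684754 -0.3314132   0.09902995] [-1.56948959e+00 -6.67802520e-04  1.22721122e+00] [ 0.05680797 -0.25549657 -7.26660473] [ 0.02223976 -0.00920428 -0.00261559] 0.012290219654557386 [-7.22678842e-01  4.25326514e-01 -1.22385251e-01  1.02454566e+00
  1.36794544e-04 -3.79094273e-01]
```

View pics/f.png

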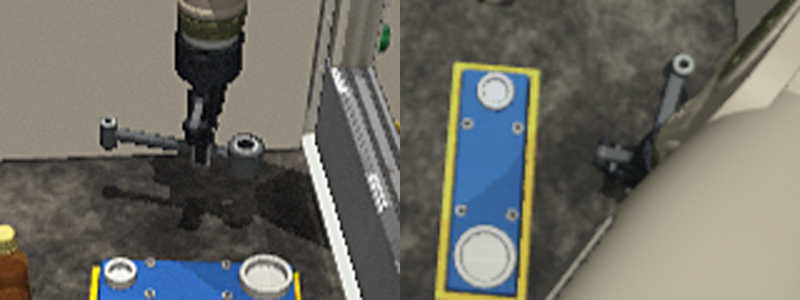

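The arm hangs level and clear of the worktop (scene crop from (107,132) to (245,150)), and the wrist moment is near zero, so the grip is balanced. I carry it over the cradle and turn it 14°.

Request:
{"op": "move_arm", "data": {
  "moves": [
    [-0.005, 0.06, 0, 0, 0, 0.03, 1],
    [-0.01, 0.15, 0, 0, 0, 0.06, 1],
    [-0.02, 0.27, 0, 0, 0, 0.1, 1],
    [-0.03, 0.39, 0, 0, 0, 0.14, 1],
    [-0.04, 0.51, 0, 0, 0, 0.18, 1],
    [-0.05, 0.62, 0, 0, 0, 0.21, 1],
    [-0.055, 0.71, 0, 0, 0, 0.233, 1]
  ]
}}

```text
t: 12.48
ee_pos: [0.4914, -0.2587, 0.0999]
tool_rot: [-1.571, -0.0, 1.352]
wrist_force: [0.1, -0.1, -8.0]
width: 0.0122
```

Request:
{"op": "move_arm", "data": {
  "moves": [
    [-0.005, 0.1, 0, 0, 0, 0.03, 1],
    [-0.01, 0.2, 0, 0, 0, 0.06, 1],
    [-0.02, 0.31, 0, 0, 0, 0.1, 1],
    [-0.03, 0.42, -0.02, 0, 0, 0.14, 1],
    [-0.04, 0.52, -0.04, 0, 0, 0.18, 1],
    [-0.05, 0.61, -0.07, 0, 0, 0.21, 1],
    [-0.055, 0.67, -0.09, 0, 0, 0.225, 1],
    [-0.055, 0.7, -0.1, 0, 0, 0.233, 1],
    [-0.055, 0.71, -0.1, 0, 0, 0.233, 1],
    [-0.055, 0.71, -0.1, 0, 0, 0.233, 1],
    [-0.055, 0.71, -0.1, 0, 0, 0.233, 1],
    [-0.055, 0.71, -0.1, 0, 0, 0.233, 1],
    [-0.055, 0.71, -0.1, 0, 0, 0.233, 1],
    [-0.055, 0.71, -0.1, 0, 0, 0.233, 1]
  ]
}}

```text
t: 13.65
ee_pos: [0.4863, -0.1902, 0.0899]
tool_rot: [-1.571, 0.0, 1.471]
wrist_force: [0.0, 0.2, -7.6]
width: 0.0123
```

Run:
```python
from h import *
np.set_printoptions(precision=4,suppress=True)
A=[grab_frame(n) for n in("scene","top")]
cv2.imwrite("pics/g.png",np.hstack([cv2.resize(a["pixels"][y:y+120,x:x+160],(400,300),interpolation=cv2.INTER_CUBIC) for a,x,y in((A[0],200,90),(A[1],220,150))])[:,:,::-1])
o=get_obs();print(o["t"],o["ee_pos"],o["tool_rot"],o["wrist_force"],o["moment"],o["width"])
for a in A:
  q=cloud(a)
  for t,z in(("boss_foot",.086),("eye_foot",.086),("balance_band",.104),("small_seat",.046),("large_seat",.046)):
    for r in pinpoint(t,a)[:1]:print(t,round(r["score"],2),r["centre"],w(a,r["centre"],z))
q=cloud(A[0])
for lo,hi in((.40,.47),(.57,.65)):
    M=(q[...,0]>lo)&(q[...,0]<hi)&(q[...,1]<-.14)&(q[...,1]>-.25)&(q[...,2]>.07)&(q[...,2]<.15)
    print(M.sum(),np.percentile(q[M],[2,50,98],axis=0))
```

```text
13.75 [ 0.4862 -0.19    0.0898] [-1.5709 -0.0001  1.4708] [-0.3274 -1.4019 -7.3237] [ 0.0373 -0.0284 -0.0079] 0.012279752897221436
boss_foot 0.94 [309.0, 159.8] [ 0.4311 -0.1764  0.086 ]
eye_foot 0.64 [248.3, 155.7] [ 0.6014 -0.2044  0.086 ]
balance_band 0.55 [292.1, 153.0] [ 0.479  -0.1881  0.104 ]
small_seat 0.62 [250.3, 166.2] [ 0.596  -0.2027  0.046 ]
large_seat 0.65 [305.5, 173.0] [ 0.4392 -0.1643  0.046 ]
eye_foot 0.22 [150.4, 265.8] [0.4079 0.1637 0.086 ]
small_seat 0.57 [299.5, 188.3] [ 0.5996 -0.2039  0.046 ]
299 [[ 0.4158 -0.1989  0.0908]
 [ 0.4391 -0.1735  0.1175]
 [ 0.4664 -0.1613  0.127 ]]
152 [[ 0.572  -0.208   0.0906]
 [ 0.5999 -0.1932  0.1117]
 [ 0.6138 -0.1889  0.1253]]
```

View pics/g.png

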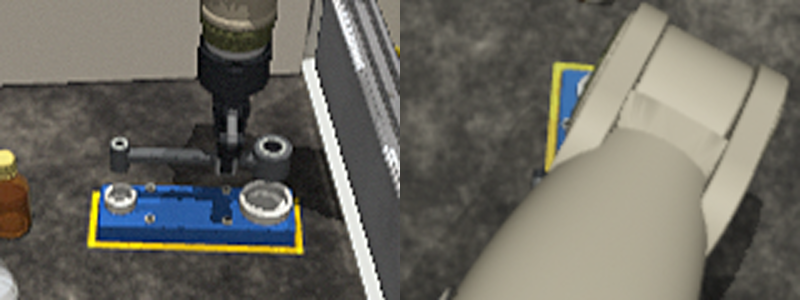

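Run:
```python
from h import *
np.set_printoptions(precision=4,suppress=True)
a=grab_frame("scene");f=lambda x,y:(200+x*.4-.3,90+y*.4-.3)
q=cloud(a)
for t,c,z in(("boss",(272,147),.1236),("eye",(120,143),.1236),("large",(266,199),.046),("small",(121,194),.046)):print(t,w(a,f(*c),z))
for c in((308,155),(248,150)):
    b=q[c[1]-9:c[1]+4,c[0]-7:c[0]+8];b=b[(b[...,2]>.115)&(b[...,2]<.135)];print(len(b),np.median(b,0))
```

```text
boss [ 0.4352 -0.1821  0.1236]
eye [ 0.6031 -0.1993  0.1236]
large [ 0.4352 -0.1794  0.046 ]
small [ 0.6027 -0.1985  0.046 ]
131 [ 0.4362 -0.1757  0.1232]
52 [ 0.6037 -0.1943  0.1233]
```

Boss and eye are within about 3 mm of their seats, both tops are at 0.123 m (level), and the arm is still. I hand in.

Run:
```python
from h import *
o=get_obs();print(o["t"],o["ee_pos"],abs(o["qd"]).max(),o["width"],job_done())
```

```text
the job is handed in; nothing more can be done
14.3 [ 0.48625465 -0.18972617  0.08983427] 0.002575541046862571 0.01231044419014727 None
```

I pushed the cradle along the worktop into the tape outline. I then gripped the steel arm at its yellow band, lifted it, and held it over the cradle. I handed in at t = 14.3 s of the 53 s allowed, with the arm still held; `job_done` gives no verdict.

What my last checks showed:
- **Cradle:** its centre is about 4 mm from the outline's centre and within 1° of its direction. It was measured from the top camera after the push. After the lift that camera was mostly blocked, but the side view showed the cradle still inside the tape.
- **Steel arm:** boss and eye are within about 3 mm of over their seats. Both tops are at 0.123 m, so the arm is level, with its underside about 41 mm above the rims.
- **Grip:** the grasp is within a few millimetres of the band. The arm is at rest, and the wrist moment is near zero, so it is balanced. The opening read 12.3 mm on the 14 mm bar.
- **Bystanders:** nothing came near the flask, bottle, tape roll or stopper. I did not re-measure them at the end.

**Disagreements:** the network's point for the large seat was off by up to about 5 cm once triangulated, and was also off when partly hidden. I used the cup circles in the pictures instead; they gave 0.171 m between the cups, against 0.170 m in the text.

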